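# Free the jammed tote from the tool box

## Task

The wooden tool tote has been dropped crooked into the blue tool box: one end is down on the floor with its corners caught under the rolled-in rim, the other end has ridden up on the punch block. Take it by its handle and, without tipping it any steeper, turn it level while it is still down in the box so that its corners come free, then lift it straight out, keep it level and set it down gently in the middle of the cork mat. Let go of it, shut the tool box lid fully, and leave the other things on the bench where they stand.

Things in the scene. Friction and masses are not known exactly. Their poses are not given: they have to be found in the camera images.
- toolbox: Blue sheet-steel tool box, fixed to the bench, lid open. Origin: centre of its underside, on the bench; x points to the hinge side, away from the robot at yaw 0. Outside 138 (x) x 198 (y) x 94 high; walls and floor 4 thick, so inside 130 x 190, inner floor 4 above the bench.
- rim_middle (a point): Centre of the tool box's opening, at rim height (94 above the bench); axes as the box. The rim is rolled inwards, 4 thick: 10 wide along the two ends (+y, -y) and 6 wide along the long sides, which leaves an opening 118 (x) x 170 (y) about this point.
- block_edge (a point): Middle of the upper inner edge of the fixed wooden punch block in the box, 56 above the bench, 47 from the box's centre along its +y; axes as the box. The block fills the box from here to its +y end wall. Six short punches stand in it in a row across, 34 farther along +y, tops at most 82 above the bench.
- tote: Loose open wooden carrying tote, 0.3 to 0.6 kg with tools lying low in it. Origin: centre of its underside; z up through it. 100 wide (x), 130 long (y). Side walls 36 high along y; end plates 8 thick, 75 high (100 wide to height 40, 52 wide above). It starts in the box, long axes parallel, tilted about 0.45 rad about its x, +y end up.
- tote_handle (a point): Middle of the tote's round wooden handle bar, on its axis, 64 above the tote's underside; axes as the tote. The bar, 16 in diameter, runs along y between the end plates, 114 clear. The side walls' tops are 28 below its axis. The tote is best carried here; its weight lies some 40 below.
- tote_low_end (a point): Middle of the lower outer edge of the tote's -y end; axes as the tote. At the start it is on the box's floor and the top of that end plate leans at the box's -y end wall, under the rolled rim; the +y end rests on the punch block's edge. Pulled up as it lies, it catches under the rim. Level and centred it passes the opening with 20 to spare at each end, 9 at each side.
- lid (a joint): Angle of the box's lid (rad): 0 shut, 1.95 to 2.15 at the start (open, leaning well back past upright). It turns about the box's y axis at the far (+x) rim; a stiff hinge (0.22 N m) holds it wherever it is left. Flat blue steel panel 5 thick, 142 from hinge to free edge, 202 wide, 0.25 kg. Its outer face, on top when shut, looks away from the robot when open.
- lid_hinge (a point): Middle of the lid's hinge line, at the box's far rim (69 along the box's x, 94 above the bench); axes as the box.
- lid_edge (a point): Middle of the lid's free edge on its outer face, 140 from the hinge line; z is the outer face's normal (up when shut), x points to the hinge. On that face, 64 from the hinge line, is a fixed steel carrying handle 90 long (along y), 20 high. Shut, this point is 100 above the bench.
- mat: Cork bench mat, fixed, 180 (x) x 220 (y) x 3 thick. Origin: centre of its underside, on the bench.
- bur_stand: Bystander: round white bur stand, 84 across, 90 high with its burs. Origin: centre of its underside.
- anvil: Bystander: small steel horn anvil, 56 x 70 foot, 54 high, the horn reaching 73 along its y. Origin: centre of its underside.
- brush_pot: Bystander: white ceramic pot with brushes, 72 across, 130 high. Origin: centre of its underside.
Things that resemble listed ones, but are neither listed nor needed, are in the scene too. There is more than one size of the toolbox; the one meant has the size given above.

How it is judged:
By the outcome, as a careful person would: the job done as asked, in the order asked, and still so for the second after the job is handed in, with the robot touching nothing.
It also fails if it takes over 61 s, if anything falls off the work surface, if the arm or the gripper's body presses on something with over 40 N, if the wrist force passes 120 N, or if a joint passes its speed limit or range.

## Robot

A 7-joint arm with a two-finger parallel gripper is mounted at the origin on the work surface. World frame = base frame: x ahead of the robot, y to its left, z up, the work surface at z = 0. Lengths are in m, angles in rad, forces in N, time in s.
With the tool pointing down it reaches from about 0.4 to 0.925 m from the base axis. Payload 5.6 kg.
Tool frame: the origin (TCP) lies midway between the tips of the shut fingers; the grasp point (between the pads) lies 19 mm behind it; z points along the fingers, y is the direction in which the jaws open and shut (so a half turn about z gives the same grasp; the last joint's range is limited). The gripper opens to 85 mm and grips with 20 to 120 N. Pads are 22 mm wide; open, the fingers measure 114 mm over their backs; the gripper's body (76 mm by 85 mm) begins 54 mm behind the grasp point. The pads swing forward as they close: fully open they stand 13 mm farther back than shut.
Start: joints at [1.132, 0.468, -0.012, 1.603, 0.006, 1.071, -0.056], TCP at [0.251, -0.6, 0.231] pointing down, gripper open.
Joint ranges: [-2.53, 2.53], [-0.31, 2.02], [-1.57, 1.55], [0.28, 2.44], [-1.29, 4.43], [0.15, 1.84], [-2.92, 2.92]. Speed limits (rad/s): [2.57, 2.57, 3.14, 3.14, 3.14, 3.14, 3.14].

## Interface

Orientations are given as a 3x3 rotation matrix whose columns are the frame's x, y, z axes.
In Python, from cell import r, read_camera, camera_params, finish_job gives the robot as it stands.
- The arm moves only by the shell command python3 -m creep 'ROWS' [FORCE]. ROWS is JSON, a list of rows, each a list of 3 entries, a list of its own where there are three numbers: the opening, from -1 (shut) to 1 (fully open), then the shift along the world's x, y, z in m, then the turn about the world's z in degrees. In form: [[hand, [x, y, z], roll], ...]. A call has 1 to 20 rows; each row shifts and turns the commanded pose from where the row before left it; what a row does not reach is not made up. A row lasts 1/8 s, in which the tool goes at most 62.5 mm and 10.7 degrees, less where a joint would pass 70% of its speed; a pose out of reach is approached as far as the arm can. A call with a gripper value outside its range is refused whole. The fingers move at their own pace and stop on an object; FORCE is the grip in N (left out, the last holds). Time passes only in rows, so rows that do not move let the fingers close. It gives the time, the measured TCP pose, the force and the opening at its end, in the units of the state.
- r.sense(): the state, without advancing time (a new reading comes with each control period).
- read_camera(name): name is "scene" or "top"; returns (picture, depth): 420x560x3 uint8, red, green, blue; 420x560 float32, m along the optical axis (not along the pixel's ray), 0 where there is no reading.
- camera_params(name): a dict with "fx", "fy", "cx", "cy" (pixels), "R" (3x3) and "t" (3): a world point X has camera coordinates R X + t. Camera axes: x right, y down, z forward; pixel columns grow to the right and rows downward; lengths in m; the calibration is good to about 2 mm. A picture is of the moment at which its call begins. camera_params takes no time and is no camera call.
- finish_job(): hands the job in, once; it reports no verdict.
The state is a dict: "time_s": time; "joints": joint angles; "qd": joint speeds; "joint_efforts": joint torques, N m; "tcp_pos": TCP position; "tool_rot": TCP orientation; "contact_force": force on the tool from outside, world axes, zero at the start; "moment": the same for the moment, N m; "gripper_width": finger opening in m.
Only numpy, scipy, OpenCV 4.12 (cv2) and the standard library are available. Lean on these libraries where they do the work, as an engineer would, in place of code of your own. Each camera call takes 0.05 s, during which the arm holds its last target. There are 200 camera calls.

## Working session

There is one attempt and no reset: what is moved stays moved. The work goes in short steps, Python scripts to look and compute and a shell command to move; the robot and the scene stay as the last step left them, time stands still between calls to the robot, and variables do not carry over. Pictures are saved under pics/ and viewed, about 8 in all and at most 12, crops included, and the job is handed in when it is done.

```bash
ls; mkdir -p pics
cat > h.py <<'E'
import numpy as np, cv2
from cell import r, read_camera, camera_params, finish_job
def cloud(name):
    im,d=read_camera(name); p=camera_params(name)
    v,u=np.mgrid[:420,:560]
    c=np.stack([(u-p['cx'])/p['fx']*d,(v-p['cy'])/p['fy']*d,d],-1)
    X=(c-np.array(p['t']))@np.array(p['R'])
    X[d==0]=np.nan
    return im,d,X
def save(n,im): cv2.imwrite('pics/'+n,im[...,::-1])
E
python3 - <<'E'
from h import *
for n in('scene','top'):
    im,d,X=cloud(n); np.savez(n+'0.npz',im=im,X=X,d=d); save(n+'0.png',im)
    p=camera_params(n); print(n,-np.array(p['R']).T@p['t'],p['R'],p['fx'],(d==0).mean())
print(r.sense())
E
```

```text
pics
scene [1.02293012 0.71167026 0.79202841] [[-0.82899551  0.55917513  0.00946627]
 [ 0.35361179  0.53720445 -0.76574805]
 [-0.43327259 -0.63145432 -0.643071  ]] 396.6199003176343 0.004460034013605442
top [ 0.29445004 -0.01323073  1.55279168] [[-0.0282564  -0.99932672 -0.02340263]
 [-0.98618046  0.03169287 -0.16261508]
 [ 0.16324729  0.0184843  -0.98641201]] 476.99069060864497 0.0039880952380952385
{'time_s': 0.1, 'joints': array([ 1.13200217,  0.46829568, -0.01159406,  1.60351493,  0.00600727,
        1.0713935 , -0.05631727]), 'qd': array([ 0.00040753, -0.0040521 , -0.00052101, -0.00232488,  0.00328136,
       -0.00087607,  0.00017868]), 'joint_efforts': array([ 1.10468158e-03, -5.33512795e+01,  2.14363943e-02, -2.51964355e+01,
        1.13854429e-02,  4.31852284e-03,  1.80551723e-05]), 'tcp_pos': array([ 0.2503456 , -0.59932453,  0.23043618]), 'tool_rot': array([[ 9.22723840e-01,  3.85461016e-01, -7.21128601e-04],
       [ 3.85461670e-01, -9.22722782e-01,  1.40279997e-03],
       [-1.24677088e-04, -1.57236441e-03, -9.99998756e-01]]), 'contact_force': array([-0.16675472, -0.3134785 ,  0.05012387]), 'moment': array([ 0.01922271, -0.01859314,  0.00405052]), 'gripper_width': 0.08487367936008683}
```

View pics/scene0.png

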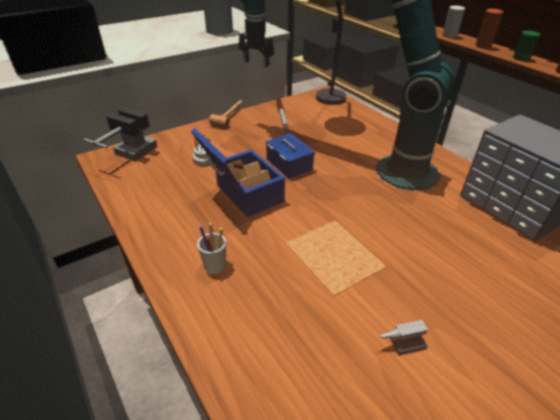

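View pics/top0.png

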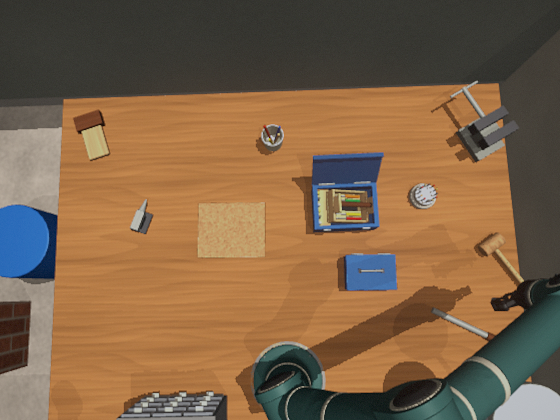

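The top view shows the open tool box with the tote at about (345,205). The look-alike is a smaller shut blue box at (370,272). The open box has the lid up and the tote inside, so it is my choice, with its size still to be checked. The mat is at (232,230), bur stand (424,195), brush pot (272,138) and anvil (142,215).

Run:
```python
from h import *
z=np.load('top0.npz'); im,X=z['im'],z['X']
hsv=cv2.cvtColor(im,cv2.COLOR_RGB2HSV)
blue=(hsv[...,0]>100)&(hsv[...,0]<130)&(hsv[...,1]>120)
def rect(m,s):
    P=X[m][:,:2].astype(np.float32); q=cv2.minAreaRect(P*1000); print(s,m.sum(),[np.round(a,1) for a in q])
roi=np.zeros(blue.shape,bool); roi[140:240,300:392]=1
rim=blue&roi&(X[...,2]>.085)&(X[...,2]<.1); rect(rim,'rim open')
print(np.nanmedian(X[rim][:,2]))
r2=np.zeros_like(roi); r2[245:300,335:405]=1; rect(blue&r2&(X[...,2]>.05),'shut'); print(np.nanmedian(X[blue&r2][:,2]))
lid=blue&roi&(X[...,2]>.104); L=X[lid]; print('lid z',L[:,2].min(),L[:,2].max(), L.min(0),L.max(0))
c=L.mean(0);u,s,v=np.linalg.svd(L-c); print('lid c',c,'n',v[2],s)
mm=np.zeros_like(roi); mm[195:265,190:272]=1
mat=mm&(hsv[...,0]>10)&(hsv[...,0]<25)&(hsv[...,1]<175)&(X[...,2]<.02)
mat=cv2.morphologyEx(mat.astype(np.uint8),cv2.MORPH_OPEN,np.ones((5,5)))>0; rect(mat,'mat')
# objects inside
ins=roi&~blue&(X[...,2]>.02)
for v0 in range(186,230,3): print(v0,' '.join('%3d'%(X[v0,u0,2]*1000) for u0 in range(310,382,3)))
a=cv2.resize(im[140:305,295:450],None,fx=5,fy=3.6*5/3.6,interpolation=cv2.INTER_CUBIC); a=cv2.resize(im[140:250,295:450],None,fx=5,fy=5,interpolation=cv2.INTER_CUBIC); save('crop1.png',a)
for b in [(250,120,290,155),(410,180,440,210),(128,192,158,238)]:
    q=X[b[1]:b[3],b[0]:b[2]]; q=q[q[...,2]>.02]; print(q.min(0),q.max(0))
```

```text
rim open 659 [array([ 532. , -195.4]), array([145.1, 196.7]), np.float64(0.8)]
0.0940949699059954
shut 1606 [array([ 322.5, -265.4]), array([150.5, 103.3]), np.float64(88.4)]
0.07546571424428375
lid z 0.10413828938214777 0.23541966067441125 [ 0.60060976 -0.292311    0.10413829] [ 0.65714503 -0.09439167  0.23541966]
lid c [ 0.64479865 -0.19677003  0.21230126] n [-0.9369907  -0.00903978  0.34923734] [0.94883385 0.60727027 0.06206761]
mat 5700 [array([476.6, 173.7]), array([271.5, 229.4]), np.float64(88.4)]
186   1  93  91  92 100  93  92  97  92  91  97  95  98  94  98  63  59  58  48  48  46  91  94   0
189   0  92  98  58  50  58  56  88  88  83  17  20  18  14   9  12   4   8   2   9  -1  90  92  -1
192  -7  91  89  72  59  60  75  93  94  54  55  51  56  49  44  40  39  44  36  41   3  94  87  -3
195   0  96  94  61  56  51  70  85 101 120 124  47  46  41  37  32  32  24  41  44   5  90 100   7
198  -4  90  91  81  53  48  72  87 107 115 128  39  41  31  27  19  15  20  37  47  61  91  93  -3
201  -2  83 100  51  53  56  71  87 110 121 129 116 110 104  96  24  27  18  34  44  66  96  93  -1
204  -5  76  96  83  56  63  66  89 102 115 133 115 108 106 103  99  94  87  82  80  77  89  96  -3
207  -1  70  98  54  58  54  67  82 102 114 132  56  43  46  42  32  16  12  27  42  65  73  93   7
210  -1  62  94  81  62  64  68  81 100 116 127  50  34  30  32  30  21  20  27  46  63  80 100   2Traceback (most recent call last):
  File "<stdin>", line 18, in <module>
  File "<stdin>", line 18, in <genexpr>
ValueError: cannot convert float NaN to integer
```

Run:
```python
from h import *
z=np.load('top0.npz'); im,X=z['im'],z['X']
hsv=cv2.cvtColor(im,cv2.COLOR_RGB2HSV)
blue=(hsv[...,0]>100)&(hsv[...,0]<130)&(hsv[...,1]>120)
save('crop1.png',cv2.resize(im[145:300,300:410],None,fx=5,fy=3.8*5/3.8,interpolation=cv2.INTER_CUBIC)[:600] if 0 else cv2.resize(im[145:260,300:450],None,fx=5,fy=5,interpolation=cv2.INTER_CUBIC))
for b in [(255,120,290,155),(410,180,440,210),(128,192,158,238)]:
    q=X[b[1]:b[3],b[0]:b[2]].reshape(-1,3); q=q[q[:,2]>.02]; print('obj',q.min(0).round(3),q.max(0).round(3))
# handle ridge: cross-section per column
print('handle cols')
for u in range(341,374,3):
    col=X[196:214,u]; k=np.nanargmax(col[:,2]); top=col[k,2]; s=col[col[:,2]>top-.012]
    print(u,196+k,s[:,0].mean().round(4),s[:,0].min().round(4),s[:,0].max().round(4),s[:,1].mean().round(4),top.round(4))
# box outer edges via mask boundary of blue region, rays to plane z=.094
p=camera_params('top');R=np.array(p['R']);C=-R.T@p['t']
def ray(u,v,h):
    d=R.T@np.array([(u-p['cx'])/p['fx'],(v-p['cy'])/p['fy'],1]);return C+d*(h-C[2])/d[2]
for v in range(192,226,6):
    w=np.where(blue[v,300:390])[0]+300; print('row',v,w.min(),w.max(),ray(w.min()-.5,v,.094)[:2].round(4),ray(w.max()+.5,v,.094)[:2].round(4))
for u in range(318,376,8):
    # rim top near: last blue row with X z>.085
    w=[v for v in range(205,240) if blue[v,u] and X[v,u,2]>.08]; 
    if w: print('col',u,min(w),max(w),ray(u,max(w)+.5,.094)[:2].round(4),ray(u,min(w)-.5,.094)[:2].round(4))
m=(hsv[...,0]>10)&(hsv[...,1]<175)&(hsv[...,1]>60);print('mat hsv',hsv[230,232],'wood',hsv[230,180],hsv[275,232],hsv[185,232])
# scene view of handle
z=np.load('scene0.npz'); im2,X2=z['im'],z['X']
save('crop2.png',cv2.resize(im2[120:220,185:325],None,fx=5,fy=5,interpolation=cv2.INTER_CUBIC))
```

```text
obj [ 0.729 -0.011  0.02 ] [0.802 0.057 0.133]
obj [ 0.524 -0.493  0.02 ] [ 0.605 -0.418  0.097]
obj [0.479 0.436 0.02 ] [0.577 0.486 0.063]
handle cols
341 208 0.5209 0.5058 0.5361 -0.179 0.131
344 203 0.5327 0.5283 0.5383 -0.1896 0.1244
347 204 0.5317 0.5256 0.5379 -0.1993 0.1161
350 204 0.5327 0.5266 0.5392 -0.2094 0.1098
353 202 0.5302 0.5241 0.5362 -0.2193 0.1012
356 203 0.5316 0.527 0.5365 -0.2286 0.1005
359 205 0.5308 0.5257 0.5365 -0.2388 0.0964
362 203 0.5315 0.5258 0.5388 -0.249 0.0907
365 204 0.5317 0.5254 0.5382 -0.2588 0.0866
368 206 0.5326 0.5259 0.5391 -0.2693 0.078
371 203 0.5341 0.5085 0.5588 -0.2797 0.0767
row 192 313 375 [ 0.5729 -0.0967] [ 0.5665 -0.2915]
row 198 313 376 [ 0.554  -0.0959] [ 0.5476 -0.2935]
row 204 313 376 [ 0.5351 -0.0952] [ 0.5288 -0.2923]
row 210 314 376 [ 0.5163 -0.0975] [ 0.5101 -0.2911]
row 216 314 377 [ 0.4976 -0.0967] [ 0.4914 -0.293 ]
row 222 314 377 [ 0.4789 -0.096 ] [ 0.4728 -0.2919]
col 318 216 228 [ 0.4584 -0.1089] [ 0.4987 -0.1106]
col 326 226 227 [ 0.4608 -0.1336] [ 0.4669 -0.1338]
col 334 225 228 [ 0.4569 -0.1579] [ 0.4692 -0.1585]
col 342 225 227 [ 0.4592 -0.1825] [ 0.4685 -0.183 ]
col 350 224 227 [ 0.4585 -0.2069] [ 0.4708 -0.2076]
col 358 224 227 [ 0.4577 -0.2314] [ 0.47   -0.2321]
col 366 224 226 [ 0.46  -0.256] [ 0.4693 -0.2565]
col 374 205 226 [ 0.4593 -0.2803] [ 0.5275 -0.2845]
mat hsv [ 18 118 195] wood [ 14 159 180] [ 14 154 186] [ 14 154 176]
```

View pics/crop1.png

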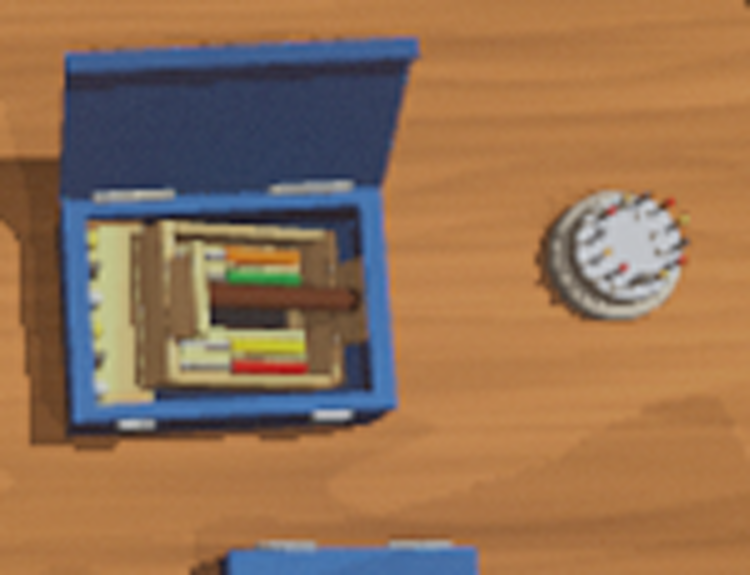

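View pics/crop2.png

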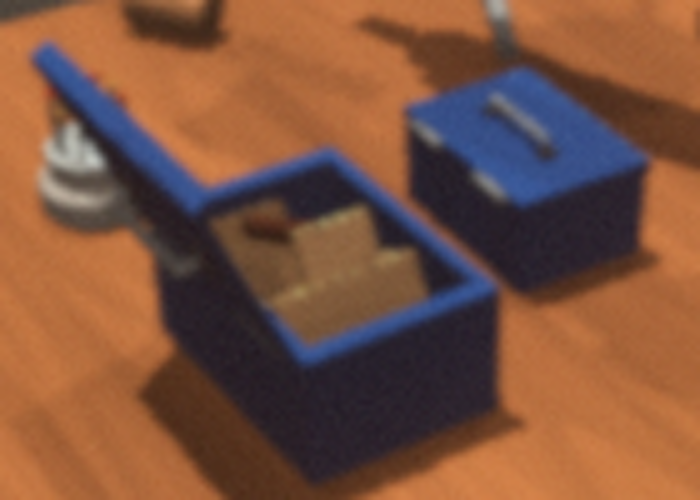

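Crop check: the open box measures about 198 across y with its rim at 0.094, so it is the one meant. The smaller shut box, about 103 x 150, is the look-alike. The tote's dark handle runs from (210,295) to (355,300) in the crop, and its raised +y end plate is at (200,290). Box centre is about (0.530,-0.194) with yaw about 0, and the handle middle is about (0.532,-0.228,0.090).

Next I move above the handle.

```bash
python3 -m creep '[[0.3,[0.02,0.027,0],4.8],[0.3,[0.02,0.027,0],4.8],[0.3,[0.02,0.027,0],4.8],[0.3,[0.02,0.027,0],4.8],[0.3,[0.02,0.027,0],4.8],[0.3,[0.02,0.027,0],4.8],[0.3,[0.02,0.027,0],4.8],[0.3,[0.02,0.027,0],4.8],[0.3,[0.02,0.027,0],4.8],[0.3,[0.02,0.027,0],4.8],[0.3,[0.02,0.027,0],4.8],[0.3,[0.02,0.027,0],4.8],[0.3,[0.02,0.025,0],4.8],[0.3,[0.02,0.022,0],4.9],[0.3,[0,0,0],0],[0.3,[0,0,0],0]]' 20
python3 - <<'E'
from h import *
s=r.sense();print(s['tcp_pos'],s['tool_rot'].round(3),s['contact_force'],s['joints'])
z=np.load('top0.npz'); im,X=z['im'],z['X']
hsv=cv2.cvtColor(im,cv2.COLOR_RGB2HSV)
m=np.zeros((420,560),np.uint8); m[190:270,190:275]=((hsv[...,0]>=16)&(hsv[...,1]<140))[190:270,190:275]
m=cv2.morphologyEx(m,cv2.MORPH_CLOSE,np.ones((3,3)));m=cv2.morphologyEx(m,cv2.MORPH_OPEN,np.ones((7,7)))
c=max(cv2.findContours(m,0,1)[0],key=cv2.contourArea); p=camera_params('top');R=np.array(p['R']);C=-R.T@p['t']
uv=c[:,0].astype(float); d=np.c_[(uv[:,0]-p['cx'])/p['fx'],(uv[:,1]-p['cy'])/p['fy'],np.ones(len(uv))]@R
P=C+d*((.003-C[2])/d[:,2])[:,None]; print('mat',cv2.minAreaRect((P[:,:2]*1000).astype(np.float32)))
E
```

```text
time_s: 2.1
tcp_pos: [0.5305, -0.2292, 0.231]
tool_rot: [[0.0, 1.0, -0.001], [1.0, -0.0, -0.0], [-0.0, -0.001, -1.0]]
contact_force: [0.4, -0.6, -0.5]
gripper_width: 0.0553
[ 0.5304552  -0.22922643  0.23099633] [[ 0.     1.    -0.001]
 [ 1.    -0.    -0.   ]
 [-0.    -0.001 -1.   ]] [ 0.35547336 -0.55947522 -0.54423218] [ 0.67013839  0.38505601 -0.4059243   1.76300837  0.17461935  1.02954832
  0.19986217]
mat ((473.51739501953125, 170.49588012695312), (219.41981506347656, 177.8876190185547), 88.30714416503906)
```

```bash
python3 -m creep '[[0.3,[0,0,-0.03],0],[0.3,[0,0,-0.03],0],[0.3,[0,0,-0.03],0],[0.3,[0,0,-0.03],0],[0.3,[0,0,-0.02],0],[0.3,[0,0,-0.01],0],[0.3,[0,0,-0.01],0],[0.3,[0,0,0],0]]'
python3 -m creep '[[-1,[0,0,0],0],[-1,[0,0,0],0],[-1,[0,0,0],0],[-1,[0,0,0],0],[-1,[0,0,0],0],[-1,[0,0,0],0]]' 20
```

```text
time_s: 3.1
tcp_pos: [0.5305, -0.2288, 0.0711]
tool_rot: [[0.001, 1.0, -0.0], [1.0, -0.001, 0.0], [0.0, -0.0, -1.0]]
contact_force: [-0.6, -0.3, 0.2]
gripper_width: 0.0554
time_s: 3.85
tcp_pos: [0.5314, -0.229, 0.0719]
tool_rot: [[0.0, 1.0, 0.002], [1.0, -0.0, -0.001], [-0.001, 0.002, -1.0]]
contact_force: [1.7, -1.1, 5.1]
gripper_width: 0.0149
```

```bash
python3 -m creep '[[-1,[0,0.002,0.002],0],[-1,[0,0.004,0.003],0],[-1,[0,0.004,0.003],0],[-1,[0,0.004,0.003],0],[-1,[0,0,0],0]]'
python3 - <<'E'
from h import *
s=r.sense();print(s['contact_force'],s['moment'])
im,d,X=cloud('top')
im2,d2,X2=cloud('scene')
a=cv2.resize(im[160:240,300:390],None,fx=4,fy=4);b=cv2.resize(im2[130:220,195:295],None,fx=4,fy=4)
c=np.zeros((360,760,3),np.uint8);c[:320,:360]=a;c[:360,360:]=b;save('s1.png',c)
E
```

```text
time_s: 4.47
tcp_pos: [0.5305, -0.2135, 0.0822]
tool_rot: [[-0.001, 1.0, -0.0], [1.0, 0.001, 0.001], [0.001, -0.0, -1.0]]
contact_force: [0.5, -1.0, -5.3]
gripper_width: 0.015
[ 0.50829049 -1.04886766 -5.30510934] [-0.04195022 -0.00924767  0.00282653]
```

View pics/s1.png

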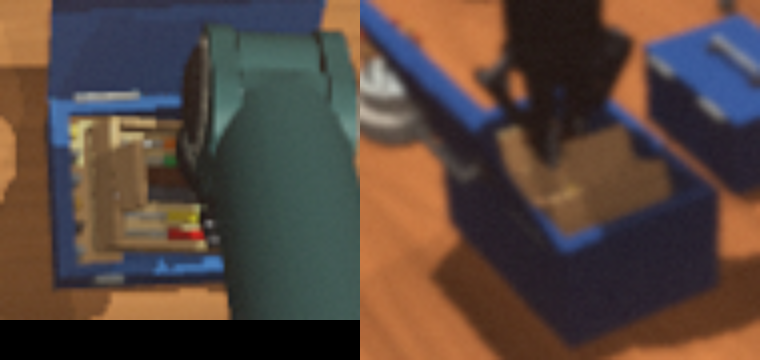

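```bash
cat > tilt.py <<'E'
from h import *
def prof():
    im,d,X=cloud('top')
    s=r.sense(); t=s['tcp_pos']
    out=[]
    for name,x0,x1 in(('plate/handle',t[0]-.02,t[0]+.02),('wall-',t[0]-.052,t[0]-.04),('wall+',t[0]+.04,t[0]+.052)):
        m=(X[...,0]>x0)&(X[...,0]<x1); row=[]
        for y in np.arange(t[1]-.1,t[1]+.125,.008):
            q=X[m&(X[...,1]>y-.004)&(X[...,1]<y+.004)][:,2]; q=q[q<t[2]+.09]
            row.append('%4d'%(1000*np.percentile(q,80)) if len(q)>2 else '  --')
        print(name,' '.join(row))
    print('tcp',t.round(4),'F',s['contact_force'].round(1),'M',s['moment'].round(3),s['gripper_width'].round(4))
    return im,X
E
python3 -c "
from tilt import *
prof()
z=np.load('top0.npz');X=z['X']"
```

```text
plate/handle   --   --   --   --   --   --   --   --   --   --   --   --   --   87   87  112  117  122  127  137  134  120  101   81   60   88   96   95    2
wall-   --   --   --   --   --   --   --   --   --   --   27   41   50  129  157   77   78   86   80   91   92  105   93   78   68   84   95   91    2
wall+   --   --   --   --   --   --   --   --   --   --   --   --   --   --   75   76   75   82   89   90   99  105  101   83   58   92   97   96    2Traceback (most recent call last):
  File "<string>", line 3, in <module>
    prof()
    ~~~~^^
  File "tilt.py", line 12, in prof
    print('tcp',t.round(4),'F',s['contact_force'].round(1),'M',s['moment'].round(3),s['gripper_width'].round(4))
                                                                                    ^^^^^^^^^^^^^^^^^^^^^^^^
AttributeError: 'float' object has no attribute 'round'
```

Tilt is still about 0.42, so the grip holds it rigidly. I'll move it clear of the block and rim, still down in the box, then ease the grip slightly so its own weight can level it.

```bash
sed -i "s/s\['gripper_width'\].round(4)/s['gripper_width']/" tilt.py
python3 -m creep '[[-1,[0,0.003,0.008],0],[-1,[0,0.004,0.01],0],[-1,[0,0.003,0.008],0],[-1,[0,0,0],0],[-0.64,[0,0,0],0],[-0.64,[0,0,0],0],[-0.64,[0,0,0],0]]' 20
python3 -c "
from tilt import *
prof()"
```

```text
time_s: 5.5
tcp_pos: [0.5303, -0.2048, 0.108]
tool_rot: [[0.001, 1.0, -0.001], [1.0, -0.001, 0.0], [0.0, -0.001, -1.0]]
contact_force: [-0.4, 0.2, -5.8]
gripper_width: 0.0153
plate/handle   --   --   --   --   --   --   --   --   --   --   --   --   --   76   89  138  145  148  154  163  159  142  124  105   93   97   87    3    3
wall-   --   --   --   --   --   --   --   --   --   --   --    9   73   98  185  103  105  109  107  115  125  129  121  103   98   96   81    1    2
wall+   --   --   --   --   --   --   --   --   --   --   --   --   --   --   --  100  110  108  113  117  119  130  125  107   93   96   90    1    5
tcp [ 0.5304 -0.2048  0.108 ] F [-0.4  0.9 -6.4] M [-0.124  0.001  0.003] 0.015659537029946866
```

```bash
for k in 1; do python3 -m creep '[[-0.635,[0,0,0],0],[-0.635,[0,0,0],0]]' | tail -2; python3 -c "
from tilt import *
prof()" | grep -v wall; python3 -m creep '[[-0.63,[0,0,0],0],[-0.63,[0,0,0],0]]' | tail -2;python3 -c "
from tilt import *
prof()" | grep -v wall; done
```

```text
contact_force: [-0.8, -0.2, -6.3]
gripper_width: 0.0158
plate/handle   --   --   --   --   --   --   --   --   --   --   --   --   --   76  121  130  129  133  131  137  140  129   65   63   94   98   90    2    3
tcp [ 0.5306 -0.2048  0.1082] F [-0.6 -0.1 -4.8] M [-0.133  0.064  0.014] 0.01599733895450915
contact_force: [1.1, -1.1, -2.3]
gripper_width: 0.016
plate/handle   --   --   --   --   --   --   --   --   --   --   --   --   --   66  113  120  123  124  132  132  106   73   58   60   93   96   90    3    1
tcp [ 0.5309 -0.2052  0.1088] F [-0.2 -0.7 -0.5] M [-0.03   0.124 -0.031] 0.01577032446612877
```

```bash
python3 -m creep '[[-1,[0,0,0],0],[-1,[0,0,0],0],[-1,[0,0,0],0]]' 25 | tail -2;python3 -c "
from tilt import *
im,X=prof()
im2,d2,X2=cloud('scene')
a=cv2.resize(im[160:240,300:390],None,fx=4,fy=4);b=cv2.resize(im2[130:220,195:295],None,fx=4,fy=4)
c=np.zeros((360,760,3),np.uint8);c[:320,:360]=a;c[:360,360:]=b;save('s2.png',c)"
```

```text
contact_force: [-1.2, -1.1, 4.8]
gripper_width: 0.013
plate/handle   --   --   --   --   --   --   --   --   --   --   --   --   55   74  113  117  121  125  135  125   99   74   57   60   91   99   92    3    4
wall-   --   --   --   --   --   --   --   --   --   --   --   46   76   74  187   75   73   87   87   97   90   69   57   71   94   96   90    4    0
wall+   --   --   --   --   --   --   --   --   --   --   --   --   --   --   78   80   83   86   87   99   94   74   59   75   96   97   91    3    3
tcp [ 0.531  -0.2052  0.1089] F [-0.9 -1.8  6. ] M [-0.413  0.423 -0.025] 0.012944157103553875
```

View pics/s2.png

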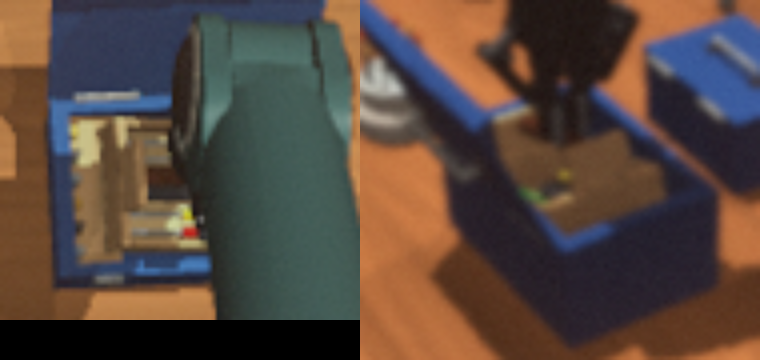

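It levelled at opening -0.635, then slipped out when I opened further and settled back on the block. I'll open, see how it lies, regrasp and repeat, tightening straight away at level.

```bash
python3 -m creep '[[0.1,[0,0,0],0],[0.1,[0,0,0],0],[0.1,[0,0,0.03],0],[0.1,[-0.03,-0.05,0.05],0],[0.1,[-0.03,-0.05,0.05],0],[0.1,[-0.03,-0.05,0.05],0],[0.1,[0,0,0],0]]' | tail -2;python3 - <<'E'
from h import *
s=r.sense(); print(s['tcp_pos'],s['contact_force'],s['time_s'])
im,d,X=cloud('top'); np.savez('t1.npz',im=im,X=X)
for u in range(330,376,3):
    col=X[196:214,u]; 
    if np.isnan(col).all(): continue
    k=np.nanargmax(col[:,2]); top=col[k,2]; q=col[col[:,2]>top-.012]
    print(u,196+k,q[:,0].mean().round(4),q[:,1].mean().round(4),top.round(4))
save('s3.png',cv2.resize(im[150:250,300:400],None,fx=5,fy=5))
E
```

```text
contact_force: [1.1, 0.4, 0.4]
gripper_width: 0.047
[ 0.4565077  -0.33168647  0.2634381 ] [1.10002483 0.42540045 0.43493751] 7.5
330 204 0.5316 -0.1483 0.1105
333 204 0.5306 -0.1553 0.1322
336 207 0.5241 -0.1639 0.1345
339 201 0.5311 -0.174 0.1252
342 203 0.5313 -0.1835 0.1204
345 203 0.5311 -0.1926 0.1218
348 204 0.531 -0.2019 0.1216
351 204 0.5317 -0.2117 0.116
354 202 0.5302 -0.2211 0.1115
357 204 0.5324 -0.2312 0.1078
360 204 0.5319 -0.2401 0.1112
363 205 0.5308 -0.25 0.1041
366 202 0.5316 -0.2603 0.0984
369 203 0.5385 -0.2698 0.1002
372 202 0.5306 -0.2783 0.1005
375 202 0.5247 -0.2872 0.1014
```

View pics/s3.png

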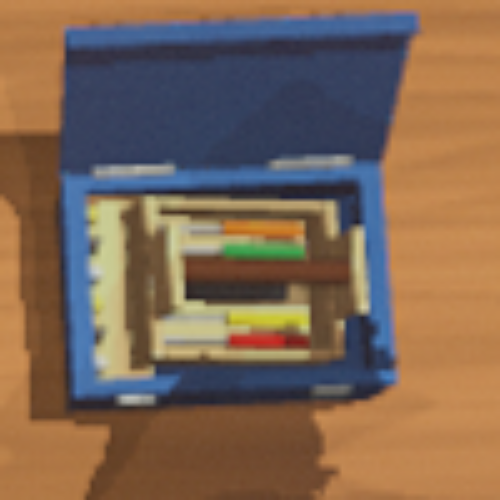

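The tote now lies at about 0.27 rad. Its -y plate top leans on the rim edge at (355,270) in the crop, and the handle runs from (190,270) to (345,270). The handle middle is about (0.531,-0.223,0.1035), so I regrasp there.

```bash
python3 -m creep '[[0.1,[0.025,0.036,-0.03],0],[0.1,[0.025,0.036,-0.03],0],[0.1,[0.0245,0.0365,-0.03],0],[0.1,[0,0,-0.03],0],[0.1,[0,0,-0.03],0],[0.1,[0,0,-0.02],0],[0.1,[0,0,-0.01],0],[0.1,[0,0,0],0],[-1,[0,0,0],0],[-1,[0,0,0],0],[-1,[0,0,0],0],[-1,[0,0,0],0]]' 25
python3 -m creep '[[-1,[0,0.003,0.002],0],[-1,[0,0.006,0.007],0],[-1,[0,0.006,0.009],0],[-1,[0,0.004,0.008],0],[-1,[0,0,0],0]]'
python3 -c "
from tilt import *
prof()"
```

```text
time_s: 9.05
tcp_pos: [0.5321, -0.2188, 0.0809]
tool_rot: [[0.001, 1.0, 0.001], [1.0, -0.001, -0.001], [-0.001, 0.001, -1.0]]
contact_force: [-0.4, -1.4, 3.1]
gripper_width: 0.0151
time_s: 9.68
tcp_pos: [0.5322, -0.1989, 0.1071]
tool_rot: [[-0.0, 1.0, 0.001], [1.0, 0.0, -0.0], [-0.0, 0.001, -1.0]]
contact_force: [0.3, -1.4, -6.4]
gripper_width: 0.0148
plate/handle   --   --   --   --   --   --   --   --   --   --   --   --   --   83   85  134  139  140  144  147  153  139  105   82   98   94    3    5    1
wall-   --   --   --   --   --   --   --   --   --   --    6   19   83   98  185  105  104  106  110  111  115  117  100   80   96   91    3    1    2
wall+   --   --   --   --   --   --   --   --   --   --   --   --   --   --   --  102  101  105  107  109  109  120  102   78   94   94    1    3    1
tcp [ 0.5321 -0.1992  0.1067] F [ 0.6 -1.5 -6.2] M [-0.238 -0.088 -0.047] 0.014796274162169498
```

```bash
python3 -m creep '[[-1,[0,-0.002,0.006],0],[-0.645,[0,0,0],0],[-0.64,[0,0,0],0],[-0.64,[0,0,0],0],[-0.64,[0,0,0],0]]' 20 | tail -2; python3 -c "
from tilt import *
prof()" ; python3 -m creep '[[-0.636,[0,0,0],0],[-0.636,[0,0,0],0]]' | tail -2;python3 -c "
from tilt import *
prof()"
```

```text
contact_force: [0.2, -0.4, -5.5]
gripper_width: 0.0152
plate/handle   --   --   --   --   --   --   --   --   --   --   --   --   --   83  124  141  144  145  147  152  158  142  107   77   96   96    3    2    3
wall-   --   --   --   --   --   --   --   --   --   --   --   45   90  103  183  110  109  111  114  111  118  123  106   82   98   94    4    2    0
wall+   --   --   --   --   --   --   --   --   --   --   --   --   --   --   --  106  106  110  109  111  111  125  110   79   95   96    3    3    1
tcp [ 0.5318 -0.2012  0.1122] F [-0.2  0.8 -4.6] M [-0.114 -0.045 -0.034] 0.015171954901047006
contact_force: [0.1, 0.2, -6.6]
gripper_width: 0.0155
plate/handle   --   --   --   --   --   --   --   --   --   --   --   --   --   82  124  143  146  147  149  150  159  144  111   79   96   94    3    3    4
wall-   --   --   --   --   --   --   --   --   --   --   --    5   93  107  191  108  110  108  113  114  118  122  101   85   96   93    3    3    3
wall+   --   --   --   --   --   --   --   --   --   --   --   --   --   --   --  107  106  109  108  111  114  124  105   75   96   96    2    2    2
tcp [ 0.5319 -0.2013  0.1123] F [ 0.1 -0.4 -6.3] M [-0.025 -0.014  0.011] 0.015258274808246137
```

```bash
python3 -m creep '[[-0.634,[0,0,0],0],[-0.634,[0,0,0],0]]' | tail -2;python3 -c "
from tilt import *
prof()"|grep -v wall; python3 -m creep '[[-0.63,[0,0,0],0],[-0.66,[0,0,0],0]]' | tail -2;python3 -c "
from tilt import *
prof()"
```

```text
contact_force: [0.1, -0.4, -5.8]
gripper_width: 0.0153
plate/handle   --   --   --   --   --   --   --   --   --   --   --   --   --   81  123  138  140  142  143  146  152  143   84   77   97   95    2    3    4
tcp [ 0.5318 -0.2014  0.1124] F [-0.2 -0.5 -5.5] M [-0.09  -0.053  0.018] 0.015514311016295511
contact_force: [0.8, 0.6, -3.9]
gripper_width: 0.0151
plate/handle   --   --   --   --   --   --   --   --   --   --   --   --   62   72  127  127  125  126  128  129  135  127   60   77   96   95    2    2    3
wall-   --   --   --   --   --   --   --   --   --   --    3   59   83   88  191   90   89   92   90   91   95   85   58   84   95   95    2    4    4
wall+   --   --   --   --   --   --   --   --   --   --   --   --   --   --   --   89   90   88   89   90  101   93   57   76   96   95    6    3    2
tcp [ 0.532  -0.2013  0.1125] F [ 0.2 -0.6 -3.7] M [-0.017  0.049 -0.028] 0.015137080754217318
```

```bash
python3 -m creep '[[-1,[0,0,0],0],[-1,[0,0,0],0],[-1,[0,0,0.002],0],[-1,[0,0,0.004],0],[-1,[0,0,0.004],0],[-1,[0,0,0],0]]' 40 | tail -2;python3 -c "
from tilt import *
im,X=prof()
im2,d2,X2=cloud('scene')
a=cv2.resize(im[160:240,300:390],None,fx=4,fy=4);b=cv2.resize(im2[130:220,195:295],None,fx=4,fy=4)
c=np.zeros((360,760,3),np.uint8);c[:320,:360]=a;c[:360,360:]=b;save('s4.png',c)"
```

```text
contact_force: [-0.2, -0.4, -6.1]
gripper_width: 0.0143
plate/handle   --   --   --   --   --   --   --   --   --   --   --   --   --   83  132  134  137  136  137  138  141  129   58   77   96   94    3    3    1
wall-   --   --   --   --   --   --   --   --   --   --    6    6   98   98  105   97  100   97   95  101  104  104   57   82   97   95    2    2    2
wall+   --   --   --   --   --   --   --   --   --   --   --   --   --   --   --   98  102  102  101  102  104  101   58   78   95   94   33    4    3
tcp [ 0.532  -0.2014  0.1226] F [-0.9 -1.2 -4.4] M [ 0.009 -0.041  0.027] 0.014374709587852396
```

View pics/s4.png

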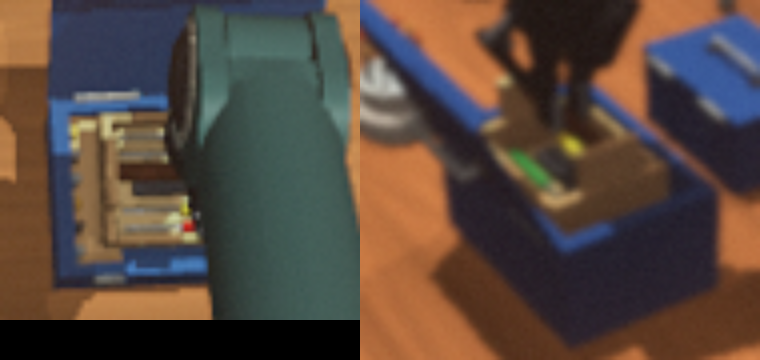

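The tote is level to about 0.05 rad, hangs free inside the box and follows the gripper. Next I lift it straight up.

```bash
python3 -m creep '[[-1,[0,0,0.004],0],[-1,[0,0,0.008],0],[-1,[0,0,0.012],0],[-1,[0,0,0.012],0],[-1,[0,0,0.012],0],[-1,[0,0,0.012],0],[-1,[0,0,0.012],0],[-1,[0,0,0.012],0],[-1,[0,0,0.012],0],[-1,[0,0,0.008],0],[-1,[0,0,0.004],0],[-1,[0,0,0],0]]' | tail -2;python3 -c "
from tilt import *
prof()"
```

```text
contact_force: [0.8, 0.2, -5.6]
gripper_width: 0.0143
plate/handle   --   --   --   --   --   --   --   --   --   --   --   --   --  192  242  244  244  245  246  244  248  236   58   77   95   96    3    3    1
wall-   --   --   --   --   --   --   --   --   --   --    1    9    6  202  205  204  207  205  208  206  209  211   56   80   95   94    3    0    4
wall+   --   --   --   --   --   --   --   --   --   --   --   --   --   --  206  207  209  207  206  210  212  212   58   75   95   96    4    0    1
tcp [ 0.5317 -0.2013  0.2301] F [ 0.6 -0.4 -6.4] M [-0.012 -0.046  0.015] 0.01418983251606889
```

```bash
python3 -m creep '[[-1,[-0.001,0.005,0],0],[-1,[-0.002,0.012,0],0],[-1,[-0.003,0.02,0],0],[-1,[-0.003,0.02,0],0],[-1,[-0.003,0.02,0],0],[-1,[-0.003,0.02,0],0],[-1,[-0.003,0.02,0],0],[-1,[-0.003,0.02,0],0],[-1,[-0.003,0.02,0],0],[-1,[-0.003,0.02,0],0],[-1,[-0.003,0.02,0],0],[-1,[-0.003,0.02,0],0],[-1,[-0.003,0.02,0],0],[-1,[-0.003,0.02,0],0],[-1,[-0.004,0.02,0],0],[-1,[-0.004,0.02,0],0],[-1,[-0.004,0.02,0],0],[-1,[-0.004,0.02,0],0],[-1,[-0.003,0.018,0],0],[-1,[-0.003,0.012,0],0]]' | tail -2
python3 -m creep '[[-1,[0,0,0],0],[-1,[0,0,0],0]]' ;python3 -c "
from tilt import *
im,X=prof()
np.savez('t2.npz',im=im,X=X)"
```

```text
contact_force: [0.4, 0.4, -6.7]
gripper_width: 0.0145
time_s: 16.45
tcp_pos: [0.471, 0.1649, 0.2302]
tool_rot: [[0.001, 1.0, -0.0], [1.0, -0.001, -0.001], [-0.001, -0.0, -1.0]]
contact_force: [-0.3, -0.3, -5.8]
gripper_width: 0.0145
plate/handle    5    5    5    3    5  248  241  245  184   --   --   --   --   --   --   --   --   --   --   --   --   --   --   --   --   --    5    3    3
wall-    6    7    7    3   --   --   --   --   --   --   --   --   --   --   --   --   --   --   --   --   --   --   --   --    4    3    4    3    3
wall+    3    6    6    6    5  213  208  209  210  207  209   --   --   --   --   --   --   --   --   --   --   --   --   --   --   --   --   --   --
tcp [0.4711 0.1648 0.2303] F [ 0.8 -0.3 -6. ] M [-0.038 -0.025  0.012] 0.014452409636547606
```

```bash
python3 -m creep '[[-1,[0.001,0,-0.005],0],[-1,[0.001,0,-0.012],0],[-1,[0,0,-0.018],0],[-1,[0,0,-0.018],0],[-1,[0,0,-0.018],0],[-1,[0,0,-0.018],0],[-1,[0,0,-0.018],0],[-1,[0,0,-0.018],0],[-1,[0,0,-0.012],0],[-1,[0,0,-0.008],0],[-1,[0,0,-0.005],0],[-1,[0,0,-0.003],0],[-1,[0,0,-0.002],0],[-1,[0,0,-0.002],0],[-1,[0,0,0],0]]' | grep -v rot
python3 -m creep '[[-1,[0,0,-0.002],0],[-1,[0,0,-0.002],0],[-1,[0,0,0],0]]' | grep -v rot
```

```text
time_s: 18.38
tcp_pos: [0.4728, 0.1656, 0.0734]
contact_force: [0.7, -0.2, -5.0]
gripper_width: 0.0143
time_s: 18.75
tcp_pos: [0.4727, 0.1656, 0.0691]
contact_force: [0.4, -0.4, -6.2]
gripper_width: 0.0141
```

```bash
python3 -m creep '[[-1,[0,0,-0.002],0],[-1,[0,0,-0.002],0],[-1,[0,0,0],0]]' | grep -v rot
python3 -m creep '[[-1,[0,0,-0.001],0],[-1,[0,0,-0.001],0],[-1,[0,0,0],0]]' | grep -v rot
python3 -c "
from tilt import *
prof()"
```

```text
time_s: 19.12
tcp_pos: [0.4727, 0.1656, 0.0652]
contact_force: [-0.2, 0.9, -4.6]
gripper_width: 0.0145
time_s: 19.5
tcp_pos: [0.4728, 0.1657, 0.0633]
contact_force: [-0.2, 0.0, -5.7]
gripper_width: 0.0144
plate/handle    3    6    8    6    7   --   --   --   --   --   --   --   --   --   --   --   --   --   --   --   --   --   --    4    6    6    6    3    2
wall-   --   --   --   --   --   --   --   --   --   --   --   --   --   --   --   --   --   26   41   44   47   45    5    4    4    4    5    2    0
wall+    6    7    7    7    4   45   37   43   40   --   --   --   --   --   --   --   --   --   --   --   --   --   --   --   --   --   --   --   --
tcp [0.4728 0.1657 0.0633] F [-1.1 -0.2 -6. ] M [ 0.011  0.081 -0.009] 0.013893963998759107
```

```bash
python3 -m creep '[[-1,[0,0,-0.001],0],[-1,[0,0,-0.001],0],[-1,[0,0,0],0]]' | grep -v rot
python3 -m creep '[[-1,[0,0,-0.001],0],[-1,[0,0,0],0]]' | grep -v rot
python3 -m creep '[[-1,[0,0,-0.001],0],[-1,[0,0,0],0]]' | grep -v rot
```

```text
time_s: 19.92
tcp_pos: [0.4729, 0.1658, 0.0614]
contact_force: [0.1, 0.3, -5.6]
gripper_width: 0.0138
time_s: 20.18
tcp_pos: [0.4731, 0.1663, 0.0607]
contact_force: [-0.4, 2.3, -2.1]
gripper_width: 0.0142
time_s: 20.42
tcp_pos: [0.4731, 0.1663, 0.0606]
contact_force: [-3.5, -0.2, 9.7]
gripper_width: 0.0141
```

```bash
python3 -m creep '[[-1,[0,0,0.001],0],[-0.6,[0,0,0],0],[-0.6,[0,0,0],0],[-0.4,[0,0,0],0],[-0.2,[0,0,0],0],[-0.1,[0,0,0],0],[-0.1,[0,0,0.005],0],[-0.1,[0,0,0.015],0],[-0.1,[0,0,0.03],0],[-0.1,[0,0,0.04],0],[-0.1,[0,0,0.05],0],[-0.1,[0,0,0.05],0],[-0.1,[0,0,0.05],0],[-0.1,[0,0,0],0]]' 20 | grep -v rot
python3 -m creep '[[-1,[0.009,-0.015,0],0],[-1,[0.0165,-0.0265,0],0],[-1,[0.0165,-0.0265,0],0],[-1,[0.0165,-0.0265,0],0],[-1,[0.0165,-0.0265,0],0],[-1,[0.0165,-0.0265,0],0],[-1,[0.0165,-0.0265,0],0],[-1,[0.0165,-0.0265,0],0],[-1,[0.0165,-0.0265,0],0],[-1,[0.0165,-0.0265,0],0],[-1,[0.0165,-0.0265,0],0],[-1,[0.0165,-0.0265,0],0],[-1,[0.0165,-0.0265,0],0],[-1,[0.0165,-0.0265,0],0],[-1,[0.006,-0.0015,0],0],[-1,[0,0,0],0]]' | grep -v rot
python3 -c "
from h import *
im,d,X=cloud('top'); np.savez('t3.npz',im=im,X=X); save('s5.png',cv2.resize(im[100:300,150:450],None,fx=2.5,fy=2.5))
q=X[190:270,180:290].reshape(-1,3); q=q[(q[:,2]>.02)&(q[:,0]>.35)&(q[:,0]<.6)&(q[:,1]>.05)&(q[:,1]<.29)]
print(cv2.minAreaRect((q[:,:2]*1000).astype(np.float32)))
for y in np.arange(.1,.24,.01):
  k=q[abs(q[:,1]-y)<.005]; a=k[abs(k[:,0]-.473)<.015]; b=k[abs(abs(k[:,0]-.473)-.046)<.006]; print(y.round(2),np.round(1000*np.percentile(a[:,2],80)) if len(a) else 0,np.round(1000*np.percentile(b[:,2],80)) if len(b) else 0)
"
```

```text
time_s: 22.18
tcp_pos: [0.4746, 0.1669, 0.3054]
contact_force: [-0.5, 0.2, -0.7]
gripper_width: 0.0383
time_s: 24.18
tcp_pos: [0.7018, -0.1951, 0.2985]
contact_force: [-0.3, 0.3, -0.3]
gripper_width: -0.0001
((474.1103820800781, 168.3206787109375), (101.02342224121094, 132.08958435058594), 0.1626289337873459)
0.1 77.0 44.0
0.11 79.0 46.0
0.12 74.0 40.0
0.13 74.0 44.0
0.14 75.0 41.0
0.15 77.0 41.0
0.16 73.0 42.0
0.17 78.0 41.0
0.18 75.0 41.0
0.19 74.0 44.0
0.2 76.0 41.0
0.21 77.0 40.0
0.22 74.0 41.0
0.23 81.0 47.0
```

View pics/s5.png

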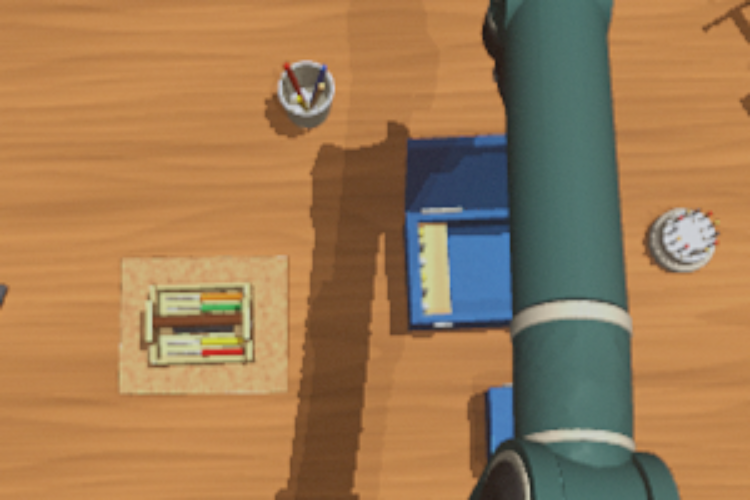

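The tote stands flat on the mat at (0.474,0.168), within 2 mm of the mat's centre (0.4735,0.1705). In the picture it is at (200,325) and the box is empty. Next I lower the shut fingers behind the lid and push.

```bash
python3 -m creep '[[-1,[0,0,-0.02],0],[-1,[0,0,-0.03],0],[-1,[0,0,-0.03],0],[-1,[0,0,-0.02],0],[-1,[0,0,-0.008],0],[-1,[0,0,0],0]]' | grep -v rot
python3 -m creep '[[-1,[-0.008,0,0],0],[-1,[-0.008,0,0],0],[-1,[-0.008,0,0],0],[-1,[-0.008,0,0],0],[-1,[-0.008,0,0],0],[-1,[-0.008,0,0],0]]' | grep -v rot
```

```text
time_s: 24.98
tcp_pos: [0.7023, -0.1952, 0.1922]
contact_force: [-0.1, -0.5, -0.3]
gripper_width: 0.0001
time_s: 25.72
tcp_pos: [0.6546, -0.1953, 0.1932]
contact_force: [3.2, -0.3, 2.1]
gripper_width: 0.0001
```

```bash
python3 -m creep '[[-1,[-0.0087,0,0.004],0],[-1,[-0.0087,0,0.004],0],[-1,[-0.0087,0,0.004],0],[-1,[-0.0087,0,0.004],0],[-1,[-0.01,0,-0.0012],0],[-1,[-0.01,0,-0.0012],0],[-1,[-0.01,0,-0.0013],0],[-1,[-0.01,0,-0.0013],0]]' | grep -v rot
python3 -m creep '[[-1,[-0.009,0,-0.0045],0],[-1,[-0.009,0,-0.0045],0],[-1,[-0.009,0,-0.0045],0],[-1,[-0.008,0,-0.0045],0]]' | grep -v rot
```

```text
time_s: 26.72
tcp_pos: [0.5786, -0.1954, 0.203]
contact_force: [1.3, -0.1, -0.3]
gripper_width: -0.0002
time_s: 27.22
tcp_pos: [0.5439, -0.1954, 0.1848]
contact_force: [0.3, 0.3, 0.3]
gripper_width: -0.0
```

```bash
python3 -m creep '[[-1,[-0.007,0,-0.007],0],[-1,[-0.007,0,-0.007],0],[-1,[-0.007,0,-0.007],0],[-1,[-0.007,0,-0.008],0]]' | grep -v rot
python3 -m creep '[[-1,[-0.004,0,-0.009],0],[-1,[-0.004,0,-0.009],0],[-1,[-0.004,0,-0.009],0]]' | grep -v rot
```

```text
time_s: 27.72
tcp_pos: [0.5163, -0.1953, 0.1558]
contact_force: [0.8, -0.1, 0.9]
gripper_width: 0.0001
time_s: 28.1
tcp_pos: [0.5043, -0.1953, 0.1286]
contact_force: [0.9, -0.8, 1.2]
gripper_width: -0.0
```

```bash
python3 -m creep '[[-1,[-0.002,0,-0.008],0],[-1,[-0.002,0,-0.008],0],[-1,[0,0,-0.006],0],[-1,[0,0,-0.004],0],[-1,[0,0,0],0]]' | grep -v rot
python3 -m creep '[[-1,[0,0,-0.002],0],[-1,[0,0,-0.001],0],[-1,[0,0,0],0]]' | grep -v rot
```

```text
time_s: 28.72
tcp_pos: [0.5006, -0.1952, 0.1031]
contact_force: [1.3, -0.0, -0.2]
gripper_width: -0.0002
time_s: 29.1
tcp_pos: [0.5006, -0.1953, 0.1004]
contact_force: [-0.8, -0.4, -0.3]
gripper_width: -0.0002
```

```bash
python3 -m creep '[[-1,[0,0,-0.001],0],[-1,[0,0,-0.001],0],[-1,[0,0,0],0]]' | grep -v rot
python3 -m creep '[[-1,[0,0,-0.001],0],[-1,[0,0,-0.001],0],[-1,[0,0,0],0]]' | grep -v rot
```

```text
time_s: 29.48
tcp_pos: [0.5007, -0.1954, 0.1]
contact_force: [-4.0, 1.7, 14.9]
gripper_width: 0.0002
time_s: 29.85
tcp_pos: [0.5007, -0.1954, 0.0998]
contact_force: [-10.7, 2.5, 29.5]
gripper_width: -0.0001
```

```bash
python3 -m creep '[[-1,[0,0,0.006],0],[-1,[0,0,0.03],0],[-1,[0,0,0.05],0],[-1,[0,0,0.05],0],[-1,[-0.02,-0.04,0.02],0],[-1,[-0.02,-0.05,0],0],[-1,[-0.02,-0.05,0],0],[-1,[-0.02,-0.05,0],0],[-1,[-0.02,-0.05,0],0],[-1,[0,0,0],0],[-1,[0,0,0],0]]' | grep -v rot
python3 - <<'E'
from h import *
im,d,X=cloud('top'); save('s6.png',im)
hsv=cv2.cvtColor(im,cv2.COLOR_RGB2HSV); blue=(hsv[...,0]>100)&(hsv[...,0]<130)&(hsv[...,1]>120)
m=blue&(X[...,1]>-.3)&(X[...,1]<-.09)&(X[...,2]>.08)&(X[...,0]>.45)&(X[...,0]<.61)
for a in np.arange(.46,.61,.02):
    q=X[m&(abs(X[...,0]-a)<.01)][:,2]; print(a.round(2),np.median(q).round(4),len(q))
for b in [(255,120,290,155),(410,180,440,210),(128,192,158,238)]:
    q=X[b[1]:b[3],b[0]:b[2]].reshape(-1,3); q=q[q[:,2]>.02]; print('obj',q.min(0).round(3),q.max(0).round(3))
q=X[190:270,180:290].reshape(-1,3); q=q[(q[:,2]>.02)&(q[:,2]<.1)&(q[:,0]>.35)&(q[:,0]<.6)&(q[:,1]>.05)&(q[:,1]<.29)]
print(cv2.minAreaRect((q[:,:2]*1000).astype(np.float32)),q[:,2].max())
E
```

```text
time_s: 31.22
tcp_pos: [0.4007, -0.4347, 0.252]
contact_force: [-0.4, 1.2, 0.1]
gripper_width: 0.0001
0.46 0.0998 316
0.48 0.1005 418
0.5 0.1006 423
0.52 0.1007 383
0.54 0.1004 295
0.56 0.1003 405
0.58 0.1 413
0.6 0.1004 122
obj [ 0.728 -0.011  0.02 ] [0.803 0.057 0.135]
obj [ 0.525 -0.495  0.02 ] [ 0.604 -0.418  0.093]
obj [0.479 0.438 0.02 ] [0.576 0.486 0.062]
((473.9042663574219, 167.66726684570312), (131.026123046875, 100.87193298339844), 89.9993896484375) 0.08713627356552053
```

View pics/s6.png

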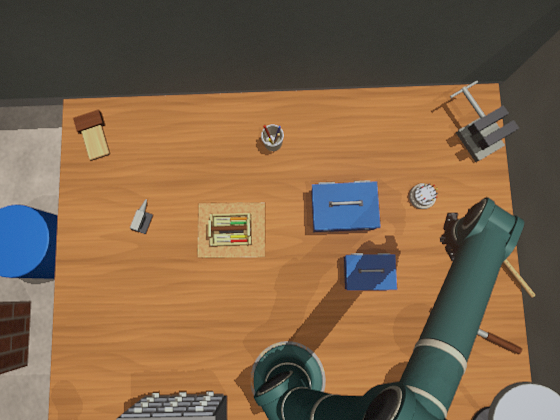

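The lid is flat at 0.100 m (box at (346,205)), the tote is centred on the mat at (231,230), and the bystanders have not moved. I'm handing the job in.

```bash
python3 -c "
from h import *
print(finish_job())"
```

```text
the job is handed in; nothing more can be done
None
```

The tote is level in the middle of the cork mat, the tool box lid is fully shut, and the job is handed in. The robot's clock read about 31 s of the allowed 61 s.

**What I did:** I gripped the tote by its handle and moved it clear of the block and rim while still down in the box. There I eased the grip so its own weight turned it level. I then tightened the grip, lifted it straight out, set it down, let go and pushed the lid shut with closed fingers.

**Last checks:**
- **Tote:** it stands flat, with its centre at (0.474, 0.168) against the mat's centre at (0.4735, 0.1705), so about 3 mm off.
- **Lid:** it measures 0.100 m high from edge to hinge, which is the height given for shut.
- **Bystanders:** the bur stand, anvil and brush pot are within about 2 mm of where they started, which is within the measuring noise.
- **Contact:** the robot was clear of everything when I handed in.

**What did not go cleanly:**
- On the first try I opened the grip too far. The tote had turned level, then slipped a few centimetres back onto the block inside the box. I regrasped it where it came to rest, leaning at about 0.27 rad, which is less than it started with. One rough estimate just after the slip read about 0.4 to 0.48 rad, so I cannot rule out that it was briefly slightly steeper than at the start.
- It was lifted out and carried within roughly 0.05 rad of level, not perfectly level.
- The strongest push was about 30 N, from the fingertips when seating the lid.

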